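# Bring the internet back up after a blackout

## Task

The power is back after a blackout: restart the internet. Press the power button on the UPS fully down and keep it down for a full second, then release it; after that, on the extension strip, press on the rocker switch of the white fibre-box adapter, and then that of the black router adapter. Leave the switches of the night-light and of the blue-covered socket off and the plugs in, and don't pick up or shift anything else on the cabinet.

Things in the scene. Friction and masses are not known exactly. Their poses are not given: they have to be found in the camera images.
- strip: White switched extension strip, screwed flat to the cabinet top: 100 mm (its x) by 320 mm (its y), case top 36 mm up. Origin: centre of its underside, z up. Four sockets along y (y = -94.5, -31.5, 31.5, 94.5 mm) at x = -22 mm. Beside each, at the same y, its own red rocker (28 mm along x, 20 mm wide) pivots about a y axis at x = +30 mm; its outer end, towards +x, is the 'on' end.
- rocker0 (a joint): Rocker 0 of the strip (0 is nearest the strip's -y end, 3 the +y end). Angle in rad: 0 = off ('on' end raised), 0.30 = on ('on' end pressed level). It never rests between: past 0.15 it snaps over. About 4 N on its raised end starts it.
- rocker1 (a joint): Rocker 1 of the strip (0 is nearest the strip's -y end, 3 the +y end). Angle in rad: 0 = off ('on' end raised), 0.30 = on ('on' end pressed level). It never rests between: past 0.15 it snaps over. About 4 N on its raised end starts it.
- rocker2 (a joint): Rocker 2 of the strip (0 is nearest the strip's -y end, 3 the +y end). Angle in rad: 0 = off ('on' end raised), 0.30 = on ('on' end pressed level). It never rests between: past 0.15 it snaps over. About 4 N on its raised end starts it.
- rocker3 (a joint): Rocker 3 of the strip (0 is nearest the strip's -y end, 3 the +y end). Angle in rad: 0 = off ('on' end raised), 0.30 = on ('on' end pressed level). It never rests between: past 0.15 it snaps over. About 4 N on its raised end starts it.
- rocker0_end (a point): Point on top of rocker 0's 'on' end (small white line there), 9 to 10 mm outward (strip +x) of its pivot; moves with it. 41 mm above the cabinet top when off, 38 mm when on, then 2 mm above the strip's case. Press straight down here or up to 4 mm farther out; pressing at the pivot or beyond it, towards the socket, does nothing.
- rocker1_end (a point): Point on top of rocker 1's 'on' end (small white line there), 9 to 10 mm outward (strip +x) of its pivot; moves with it. 41 mm above the cabinet top when off, 38 mm when on, then 2 mm above the strip's case. Press straight down here or up to 4 mm farther out; pressing at the pivot or beyond it, towards the socket, does nothing.
- rocker2_end (a point): Point on top of rocker 2's 'on' end (small white line there), 9 to 10 mm outward (strip +x) of its pivot; moves with it. 41 mm above the cabinet top when off, 38 mm when on, then 2 mm above the strip's case. Press straight down here or up to 4 mm farther out; pressing at the pivot or beyond it, towards the socket, does nothing.
- rocker3_end (a point): Point on top of rocker 3's 'on' end (small white line there), 9 to 10 mm outward (strip +x) of its pivot; moves with it. 41 mm above the cabinet top when off, 38 mm when on, then 2 mm above the strip's case. Press straight down here or up to 4 mm farther out; pressing at the pivot or beyond it, towards the socket, does nothing.
- fibre_plug_top (a point): Centre of the top of the fibre box's power adapter: a white block 46 x 42 mm (strip x, y), 44 mm tall, in any one of the four sockets; top 80 mm above the cabinet top. It stands over its socket's centre: its own rocker's 'on' end lies about 62 mm from it (horizontally) straight out along the strip's +x; the next rocker's is 88 mm off.
- fibre_plug (a joint): How far the white adapter has been drawn up out of its socket, m (0 = fully in). Held in by about 12 N of friction.
- router_plug_top (a point): Centre of the top of the router's power adapter: a black block, same size as the white one (46 x 42 x 44 mm), in another of the four sockets.
- router_plug (a joint): How far the black adapter has been drawn up out of its socket, m (0 = fully in).
- night_light_top (a point): Centre of the top of a round plug-in night-light, yellow base with amber dome, 46 mm across, 40 mm tall, in another of the sockets. Its rocker stays off.
- night_light (a joint): How far the night-light has been drawn up out of its socket, m (0 = fully in).
- socket_cover: Origin at the underside centre of a flat blue plastic child-safety cover, 48 mm square, 12 mm high with its finger tab, fixed in the last socket. Its rocker stays off.
- ups_button (a joint): Travel of the UPS power button, m: 0 = up, 0.0045 = fully down. Springs back when released; fully down takes about 5 N.
- ups_button_top (a point): Centre of the top of the UPS power button: round, white, 28 mm across, in a steel ring, 93 mm above the cabinet top when up, 7 mm proud. Axes are the UPS's: a fixed flat black box 270 (x) x 170 (y) x 86 mm, its centre 95 mm from here along +x, six outlets on top, a white plug (22 mm tall) 189 mm along +x and 36 mm along +y.
- shoe_horn: Wooden shoe horn lying flat, 185 x 40 x 8 mm, along its x. Loose. Origin under it, near mid-length.
- shoe_brush: Black plastic shoe brush, bristles down, 150 x 48 x 43 mm. Loose. Origin: centre of its underside.
- key_bowl: Brushed steel key bowl, 116 mm across, 45 mm high. Loose. Origin: centre of its underside.
- doorstop: Small grey silicone door wedge, 93 x 36 mm, 30 mm at its thick end. Loose. Origin: centre of its underside.
- polish_tin: Round shoe-polish tin with a red lid, 70 mm across, 23 mm high. Loose. Origin: centre of its underside.
- spray_can: Blue shoe-spray can, 52 mm across, 170 mm tall, upright. Loose. Origin: centre of its underside.

How it is judged:
On the way, in this order (a step that is already met when the one before it is completed fails the run):
1. the UPS power button is held fully down for a second (value of joint ups_button above 0.0032 m), for 0.7 s.
2. the button is released, both adapters' switches still off (value of joint ups_button below 0.001 m and ((horizontal distance between fibre_plug_top and rocker0_end below 0.073 m and value of joint rocker0 below 0.05 rad) or (horizontal distance between fibre_plug_top and rocker1_end below 0.073 m and value of joint rocker1 below 0.05 rad) or (horizontal distance between fibre_plug_top and rocker2_end below 0.073 m and value of joint rocker2 below 0.05 rad) or (horizontal distance between fibre_plug_top and rocker3_end below 0.073 m and value of joint rocker3 below 0.05 rad)) and ((horizontal distance between router_plug_top and rocker0_end below 0.073 m and value of joint rocker0 below 0.05 rad) or (horizontal distance between router_plug_top and rocker1_end below 0.073 m and value of joint rocker1 below 0.05 rad) or (horizontal distance between router_plug_top and rocker2_end below 0.073 m and value of joint rocker2 below 0.05 rad) or (horizontal distance between router_plug_top and rocker3_end below 0.073 m and value of joint rocker3 below 0.05 rad))), for 0.1 s.
3. the white fibre-box adapter's rocker is switched on, the router's still off (((horizontal distance between fibre_plug_top and rocker0_end below 0.073 m and value of joint rocker0 above 0.25 rad) or (horizontal distance between fibre_plug_top and rocker1_end below 0.073 m and value of joint rocker1 above 0.25 rad) or (horizontal distance between fibre_plug_top and rocker2_end below 0.073 m and value of joint rocker2 above 0.25 rad) or (horizontal distance between fibre_plug_top and rocker3_end below 0.073 m and value of joint rocker3 above 0.25 rad)) and ((horizontal distance between router_plug_top and rocker0_end below 0.073 m and value of joint rocker0 below 0.05 rad) or (horizontal distance between router_plug_top and rocker1_end below 0.073 m and value of joint rocker1 below 0.05 rad) or (horizontal distance between router_plug_top and rocker2_end below 0.073 m and value of joint rocker2 below 0.05 rad) or (horizontal distance between router_plug_top and rocker3_end below 0.073 m and value of joint rocker3 below 0.05 rad))), for 0.1 s.
4. the black router adapter's rocker is switched on too (((horizontal distance between fibre_plug_top and rocker0_end below 0.073 m and value of joint rocker0 above 0.25 rad) or (horizontal distance between fibre_plug_top and rocker1_end below 0.073 m and value of joint rocker1 above 0.25 rad) or (horizontal distance between fibre_plug_top and rocker2_end below 0.073 m and value of joint rocker2 above 0.25 rad) or (horizontal distance between fibre_plug_top and rocker3_end below 0.073 m and value of joint rocker3 above 0.25 rad)) and ((horizontal distance between router_plug_top and rocker0_end below 0.073 m and value of joint rocker0 above 0.25 rad) or (horizontal distance between router_plug_top and rocker1_end below 0.073 m and value of joint rocker1 above 0.25 rad) or (horizontal distance between router_plug_top and rocker2_end below 0.073 m and value of joint rocker2 above 0.25 rad) or (horizontal distance between router_plug_top and rocker3_end below 0.073 m and value of joint rocker3 above 0.25 rad))), for 0.2 s.
At the end, for the whole second after the job is handed in: The rockers of the white and the black adapter are on (over 0.25 of 0.30 rad), the other two off (under 0.05), the UPS button is up again (within 1 mm), every plug is still in (within 4 mm), and each loose thing is within 15 mm of where it was (all of step 4 and ((horizontal distance between night_light_top and rocker0_end below 0.073 m and value of joint rocker0 below 0.05 rad) or (horizontal distance between night_light_top and rocker1_end below 0.073 m and value of joint rocker1 below 0.05 rad) or (horizontal distance between night_light_top and rocker2_end below 0.073 m and value of joint rocker2 below 0.05 rad) or (horizontal distance between night_light_top and rocker3_end below 0.073 m and value of joint rocker3 below 0.05 rad)) and ((horizontal distance between socket_cover and rocker0_end below 0.073 m and value of joint rocker0 below 0.05 rad) or (horizontal distance between socket_cover and rocker1_end below 0.073 m and value of joint rocker1 below 0.05 rad) or (horizontal distance between socket_cover and rocker2_end below 0.073 m and value of joint rocker2 below 0.05 rad) or (horizontal distance between socket_cover and rocker3_end below 0.073 m and value of joint rocker3 below 0.05 rad)) and value of joint ups_button below 0.001 m and value of joint each of fibre_plug, router_plug, night_light below 0.004 m and distance of each of shoe_horn, shoe_brush, key_bowl, doorstop, polish_tin, spray_can from where it was at the start of the episode below 0.015 m); the robot touches nothing.
It fails at once if the night-light's switch or the covered socket's switch is pressed on (((horizontal distance between night_light_top and rocker0_end below 0.073 m and value of joint rocker0 above 0.15 rad) or (horizontal distance between night_light_top and rocker1_end below 0.073 m and value of joint rocker1 above 0.15 rad) or (horizontal distance between night_light_top and rocker2_end below 0.073 m and value of joint rocker2 above 0.15 rad) or (horizontal distance between night_light_top and rocker3_end below 0.073 m and value of joint rocker3 above 0.15 rad)) or ((horizontal distance between socket_cover and rocker0_end below 0.073 m and value of joint rocker0 above 0.15 rad) or (horizontal distance between socket_cover and rocker1_end below 0.073 m and value of joint rocker1 above 0.15 rad) or (horizontal distance between socket_cover and rocker2_end below 0.073 m and value of joint rocker2 above 0.15 rad) or (horizontal distance between socket_cover and rocker3_end below 0.073 m and value of joint rocker3 above 0.15 rad))).
It fails at once if something plugged in is pulled out by more than 4 mm (value of joint any of fibre_plug, router_plug, night_light above 0.004 m).
It fails at once if a loose thing is lifted, carried or pushed more than 15 mm (distance of any of shoe_horn, shoe_brush, key_bowl, doorstop, polish_tin, spray_can from where it was at the start of the episode above 0.015 m).
It also fails if it takes over 48 s, if anything falls off the work surface, if the arm or the gripper's body presses on something with over 40 N, if the wrist force passes 120 N, or if a joint passes its speed limit or range.

## Robot

A 7-joint arm with a two-finger parallel gripper is mounted at the origin on the work surface. World frame = base frame: x ahead of the robot, y to its left, z up, the work surface at z = 0. Lengths are in m, angles in rad, forces in N, time in s.
With the tool pointing down it reaches from about 0.375 to 0.925 m from the base axis. Payload 3.1 kg.
Tool frame: the origin (TCP) lies between the finger pads; the fingertips stand 19 mm ahead of it and the grasp point (between the pads) is the TCP; z points along the fingers, y is the line along which they close (so a half turn about z gives the same grasp; the last joint's range is limited). The gripper opens to 85 mm and grips with 20 to 120 N. Pads are 22 mm wide; open, the fingers measure 114 mm over their backs; the gripper's body (76 mm by 85 mm) begins 54 mm behind the grasp point. The pads swing forward as they close: fully open they stand 13 mm farther back than shut.
Start: joints at [-1.299, 0.383, 0.044, 1.598, -0.018, 1.161, -0.05], TCP at [0.235, 0.606, 0.25] pointing down, gripper open.
Joint ranges: [-2.61, 2.61], [-0.41, 2.15], [-1.48, 1.57], [0, 2.5], [-1.57, 4.71], [0.05, 1.97], [-2.85, 2.85]. Speed limits (rad/s): [2.79, 2.79, 3.14, 3.14, 3.14, 3.14, 3.14].

## Interface

Orientations are given as a unit quaternion [x, y, z, w].
In Python, from bench import move_ptp, movel, move_j, move_gripper, pause, inverse_kinematics, read_camera, camera_params, MotionError, sign_off, look_for, tip_of, read_time_s, read_qpos, read_joint_vel, read_effort, read_eef_pos, read_tcp_rot, read_ft_force, read_ft_torque, read_finger_gap, read_grasp_force gives the robot as it stands. Calls block until the motion is done:
- move_ptp(position, orientation): joint-space move of the TCP to a pose.
- movel(position, orientation=None, speed=0.15): straight line of the TCP; orientation=None keeps the orientation; speed is the mean speed in m/s.
- move_j(angles): joint-space move.
- move_gripper(opening, effort=None): finger opening in m; effort is the grip in N (None keeps the last); returns when the fingers have stopped.
- pause(seconds).
- inverse_kinematics(position, orientation): joint angles nearest the present ones, or None.
- read_camera(name): name is "side" or "top" or "wrist"; returns the picture (400x640x3 uint8, red, green, blue); there is no depth.
- camera_params(name): a dict with "K" (3x3 intrinsics, pixels), "dist_coeffs" ([k1, k2, p1, p2, k3] as OpenCV has them; the pictures are not rectified), "camera_from_world" (4x4, takes a point from world to camera coordinates). Camera axes: x right, y down, z forward; pixel columns grow to the right and rows downward; lengths in m; the calibration is good to about 2 mm. A picture is of the moment at which its call begins: read the wrist's pose just before it. camera_params takes no time and is no camera call; for the wrist camera it gives the pose at the moment of the call.
A pose or a line that the arm cannot do raises MotionError and nothing moves.
- sign_off(): hands the job in; it is judged then, once.
Trained networks look in the newest picture that a camera, given by its name, has taken for a name from the list of things; names that differ only in an ending like _2 or _b are one class to them, and where a whole thing is asked for, a point or a joint stands for the part that bears it (a point fixed in the world has none). Each returns a list of dicts, best first, with "confidence" (0 to 1); they miss things now and then, are a little off and sometimes report something else, mostly with a low value. They report only what shows in the picture. A call takes as long as a camera call.
- look_for(camera, name): "at" ([column, row] in pixels, amid what is visible of it).
- tip_of(camera, name): "at" ([column, row] in pixels: a listed point, or the origin of a listed thing).
Readings, each from a call of its own:
- read_time_s(): time.
- read_qpos(): joint angles.
- read_joint_vel(): joint speeds.
- read_effort(): joint torques, N m.
- read_eef_pos(): TCP position.
- read_tcp_rot(): TCP orientation.
- read_ft_force(): force on the tool from outside, world axes, zero at the start.
- read_ft_torque(): the same for the moment, N m.
- read_finger_gap(): finger opening in m.
- read_grasp_force(): force on a finger pad.
Only numpy, scipy, OpenCV 4.12 (cv2) and the standard library are available. Lean on these libraries where they do the work, as an engineer would, in place of code of your own. Each camera call takes 0.05 s, during which the arm holds its last target. There are 200 camera calls.

## Working session

There is one attempt and no reset: what is moved stays moved. The work goes in short steps, each a Python script; the robot and the scene stay as the last script left them, time stands still between calls to the robot, and variables do not carry over. Pictures are saved under pics/ and viewed, at most 10 in all, crops included, and the job is handed in when it is done.

```bash
mkdir -p pics
cat > h.py <<'E'
import numpy as np, cv2
from bench import *
def ray(cam,uv):
    p=camera_params(cam);K=np.array(p["K"]);T=np.array(p["camera_from_world"])
    n=cv2.undistortPoints(np.array([[uv]],float),K,np.array(p["dist_coeffs"]))[0,0]
    R=T[:3,:3];return -R.T@T[:3,3],R.T@np.array([n[0],n[1],1.])
def onz(cam,uv,z):
    o,d=ray(cam,uv);return o+d*(z-o[2])/d[2]
def proj(cam,P):
    p=camera_params(cam);T=np.array(p["camera_from_world"])
    return cv2.projectPoints(np.array(P,float).reshape(-1,3),cv2.Rodrigues(T[:3,:3])[0],T[:3,3],np.array(p["K"]),np.array(p["dist_coeffs"]))[0][:,0]
E
cat > a.py <<'E'
from h import *
Z=dict(rocker0_end=.041,rocker1_end=.041,rocker2_end=.041,rocker3_end=.041,fibre_plug_top=.08,router_plug_top=.08,night_light_top=.076,socket_cover=.036,ups_button_top=.093,strip=0,spray_can=0)
np.set_printoptions(precision=4,suppress=True)
for c in ("top","side"):
    im=read_camera(c);cv2.imwrite(f"pics/{c}1.png",im[:,:,::-1])
    for n,z in Z.items():
        for r in tip_of(c,n)[:2]: print(c,n,np.round(r["confidence"],2),np.round(r["at"],1),onz(c,r["at"],z)[:2])
print(read_time_s(),read_tcp_rot(),camera_params("top")["camera_from_world"])
E
python3 a.py
```

```text
top rocker0_end 0.48 [381.4 189.1] [ 0.5992 -0.2536]
top rocker1_end 0.43 [355.9 196.8] [ 0.5825 -0.1943]
top rocker2_end 0.44 [332.1 205.3] [ 0.5639 -0.1391]
top rocker2_end 0.27 [449.9 253.9] [ 0.4476 -0.4045]
top rocker3_end 0.63 [305.9 217.4] [ 0.5371 -0.0783]
top rocker3_end 0.45 [132.7 247.2] [0.4765 0.3186]
top fibre_plug_top 0.83 [317.8 241.2] [ 0.4816 -0.1041]
top router_plug_top 0.79 [399.  212.7] [ 0.541  -0.2849]
top night_light_top 0.52 [371.3 220.2] [ 0.5258 -0.2236]
top night_light_top 0.21 [383.7 192.9] [ 0.5862 -0.2532]
top socket_cover 0.93 [342.7 233. ] [ 0.5    -0.1621]
top ups_button_top 0.69 [134.  243.8] [0.4833 0.296 ]
top strip 0.82 [351.5 217.1] [ 0.5385 -0.1864]
top spray_can 0.92 [444.9 168.2] [ 0.652  -0.4141]
top spray_can 0.57 [246.1 124.7] [0.7684 0.0635]
side rocker0_end 0.59 [375.  243.3] [ 0.6001 -0.2698]
side rocker0_end 0.59 [310.5 217.5] [ 0.541  -0.0858]
side rocker1_end 0.63 [354.9 231.8] [ 0.5911 -0.2064]
side rocker1_end 0.59 [382.2 201.7] [ 0.7288 -0.1889]
side rocker2_end 0.45 [328.5 225.5] [ 0.5561 -0.1409]
side rocker3_end 0.37 [307.7 219.5] [ 0.5305 -0.0855]
side fibre_plug_top 0.56 [298. 221.] [ 0.4869 -0.0948]
side night_light_top 0.82 [342.5 243.1] [ 0.5197 -0.225 ]
side night_light_top 0.7 [365.1 249.4] [ 0.5456 -0.2784]
side socket_cover 0.55 [319.7 242.1] [ 0.5019 -0.1611]
side ups_button_top 0.6 [207.6 149.1] [0.4766 0.3022]
side strip 0.91 [329.2 253.2] [ 0.5127 -0.1869]
side spray_can 0.64 [428.5 271. ] [ 0.6571 -0.4126]
side spray_can 0.63 [247.5 241.4] [0.3799 0.0003]
1.2 [ 0.1838  0.983  -0.     -0.    ] [[-0.019  -0.9998 -0.0036 -0.0796]
 [-0.9952  0.0193 -0.0961  0.5715]
 [ 0.0961  0.0018 -0.9954  1.0625]
 [ 0.      0.      0.      1.    ]]
```

View pictures.

View pics/top1.png

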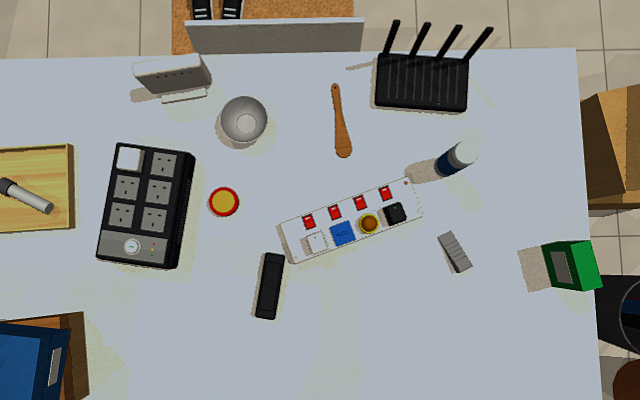

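View pics/side1.png

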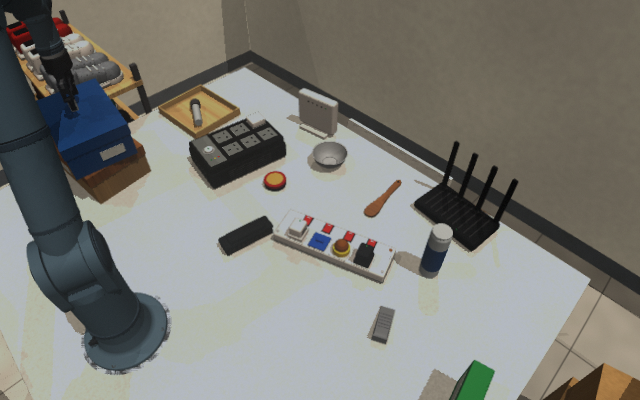

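The white adapter is at the strip's left end (318,241), followed by the blue cover (343,233), the night-light (369,222) and the black adapter (396,213). Their red rockers are at (308,221), (334,212), (360,203) and (386,193), so fibre is rocker 3 and router is rocker 0. The UPS button is at (133,245). Next I'll close the gripper, rise and look from above the button.

```bash
cat > b.py <<'E'
from h import *
np.set_printoptions(precision=4,suppress=True)
q=list(read_tcp_rot()); p=np.array(read_eef_pos())
movel([p[0],p[1],.33],speed=.2); move_gripper(0.0,20)
move_ptp([.44,.30,.27],q)
im=read_camera("wrist");cv2.imwrite("pics/w1.png",im[:,:,::-1])
for r in tip_of("wrist","ups_button_top")[:3]: print(r["confidence"],r["at"],onz("wrist",r["at"],.093))
print(read_time_s(),read_eef_pos(),read_ft_force(),proj("wrist",[.48,.299,.093]),np.array(read_tcp_rot()))
E
python3 b.py
```

```text
0.82 [339.3, 215.2] [0.4777 0.3052 0.093 ]
4.0083 [0.4393 0.3022 0.2703] [-0.191  -0.7094 -0.6733] [[334.4785 219.1047]] [0.182  0.9833 0.0005 0.0001]
```

View pics/w1.png

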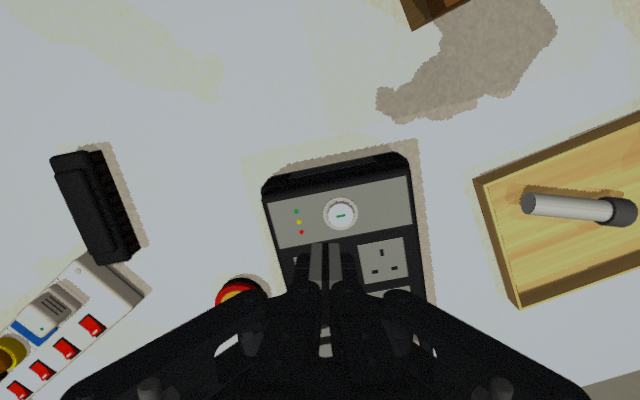

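The wrist picture shows the button at (340,214), as the network reported, with the closed fingers clear of it. Next step is pressing it with force feedback.

```bash
cat > c.py <<'E'
from h import *
np.set_printoptions(precision=4,suppress=True)
q=list(read_tcp_rot()); b=np.array([.4777,.3052])
move_ptp([*b,.16],q); off=b-np.array(read_eef_pos())[:2]; print("off",off)
b=b+off
movel([*b,.118],speed=.08); f0=read_ft_force()[2]
print(read_eef_pos(),f0)
z=.114
while z>.098:
    movel([*b,z],speed=.03); f=read_ft_force()[2]-f0
    print(round(z,4),np.array(read_eef_pos()),round(f,2))
    if f>9: break
    z-=.0015
pause(1.2); print(read_eef_pos(),read_ft_force()[2]-f0)
movel([*b,.16],speed=.1); print(read_time_s(),read_ft_force())
E
python3 c.py
```

```text
off [ 0.0003 -0.0007]
[0.4779 0.3044 0.1177] -0.4783901311040464
0.114 [0.478  0.3046 0.1141] 0.63
0.1125 [0.4779 0.3046 0.1125] 0.9
0.111 [0.4782 0.3047 0.1113] 2.75
0.1095 [0.4782 0.3047 0.1098] 3.78
0.108 [0.4782 0.3047 0.1082] 4.97
0.1065 [0.4783 0.3047 0.1076] 9.49
[0.4783 0.3047 0.1076] 9.444346502821201
8.6417 [-0.0043 -0.194   0.2571]
```

The button went fully down (bottomed at 9.4 N), was held over 1.2 s and released. Now I'll look at the strip.

```bash
cat > d.py <<'E'
from h import *
np.set_printoptions(precision=4,suppress=True)
q=[-.17,.9854,0,0]
p=np.array(read_eef_pos()); movel([*p[:2],.25],speed=.2)
move_ptp([.636,-.144,.28],q); pause(.2)
cp=read_eef_pos()
im=read_camera("wrist");cv2.imwrite("pics/w2.png",im[:,:,::-1])
Z=dict(rocker0_end=.041,rocker1_end=.041,rocker2_end=.041,rocker3_end=.041,fibre_plug_top=.08,router_plug_top=.08,night_light_top=.076,socket_cover=.036)
for n,z in Z.items():
    for r in tip_of("wrist",n)[:2]: print(n,np.round(r["confidence"],2),np.round(r["at"],1),onz("wrist",r["at"],z)[:2])
print(read_time_s(),cp,read_tcp_rot())
E
python3 d.py
```

```text
rocker0_end 0.63 [239.8 105.3] [ 0.5997 -0.2564]
rocker0_end 0.49 [423.4 293. ] [0.7524 0.0419]
rocker1_end 0.87 [294.1 106. ] [ 0.58   -0.1991]
rocker1_end 0.63 [521.7   6.3] [ 0.4057 -0.0083]
rocker3_end 0.81 [410.9 109.2] [ 0.5389 -0.0747]
rocker3_end 0.7 [326.3  72. ] [ 0.5343 -0.1775]
fibre_plug_top 0.72 [423.7  38.2] [ 0.4784 -0.1001]
router_plug_top 0.59 [224.9  39.8] [ 0.5428 -0.2766]
router_plug_top 0.5 [406.5 110.1] [ 0.5439 -0.0888]
night_light_top 0.62 [289.2  38.8] [ 0.5211 -0.2202]
socket_cover 0.74 [354.8  49.5] [ 0.5021 -0.1565]
11.6333 [ 0.6362 -0.1425  0.2798] [-0.1699  0.9855 -0.      0.    ]
```

View pics/w2.png

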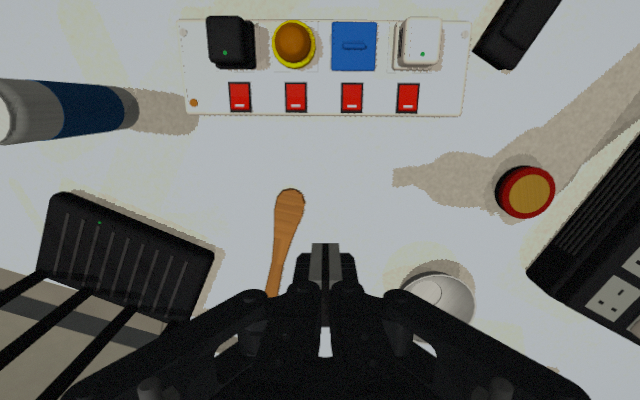

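The wrist picture shows the four rockers with white end lines at about (239,105), (295,105), (351,106) and (407,106). The black adapter is above the first and the white one above the last. I'll extract the lines precisely and fit the strip.

```bash
cat > e.py <<'E'
from h import *
np.set_printoptions(precision=4,suppress=True)
im=cv2.imread("pics/w2.png").astype(int); P=[]
for u in (239.5,295.5,351.5,407.5):
    x0,y0=int(u)-8,99; c=im[y0:111,x0:x0+17]
    m=(c[:,:,1]>110)          # whitish inside the red
    n,l,s,ce=cv2.connectedComponentsWithStats(m.astype(np.uint8))
    k=min(range(1,n),key=lambda k:np.hypot(*(ce[k]-[8,6.5]))); uv=ce[k]+[x0,y0]
    P.append(onz("wrist",uv,.041)[:2]); print(uv,s[k],P[-1])
P=np.array(P); M=np.array([[39.5,y] for y in (-94.5,-31.5,31.5,94.5)])/1e3
A=P-P.mean(0);B=M-M.mean(0)
th=np.arctan2((B[:,0]*A[:,1]-B[:,1]*A[:,0]).sum(),(A*B).sum())
R=np.array([[np.cos(th),-np.sin(th)],[np.sin(th),np.cos(th)]]);t=P.mean(0)-R@M.mean(0)
print("th",th,"t",t,"resid",P-(M@R.T+t))
for n,a in dict(fibre=(-.022,.0945),router=(-.022,-.0945)).items():
    w=R@a+t; print(n,w,"proj wrist",proj("wrist",[*w,.08]))
print("rockers in top",proj("top",np.c_[M@R.T+t,np.full(4,.041)]))
np.savez("fit.npz",th=th,t=t)
E
python3 e.py
```

```text
[239.1538 104.9615] [ 4  5  9  3 26] [ 0.5993 -0.2582]
[295.1786 105.    ] [ 4  5 10  3 28] [ 0.5783 -0.199 ]
[351.7727 105.6364] [ 4  6 10  3 22] [ 0.5577 -0.139 ]
[407.3333 105.963 ] [ 4  6 10  3 27] [ 0.537  -0.0801]
th 0.33621597507483947 t [ 0.5308 -0.1821] resid [[ 0.      0.0001]
 [-0.0001 -0.0001]
 [ 0.      0.0003]
 [ 0.0001 -0.0003]]
fibre [ 0.4788 -0.1002] proj wrist [[423.5399  38.7866]]
router [ 0.5412 -0.2786] proj wrist [[223.3612  37.3995]]
rockers in top [[383.419  189.0316]
 [357.8995 198.485 ]
 [332.2864 207.9728]
 [306.5813 217.4943]]
```

The fit is consistent to 0.3 mm and predicts both adapters correctly. Next I'll press rocker 3 (fibre) and check it.

```bash
cat > f.py <<'E'
import sys
from h import *
np.set_printoptions(precision=4,suppress=True)
d=np.load("fit.npz");th=float(d["th"]);t=d["t"];phi=(th+np.pi)/2;q=[np.cos(phi),np.sin(phi),0,0]
R=np.array([[np.cos(th),-np.sin(th)],[np.sin(th),np.cos(th)]])
i=int(sys.argv[1]); g=R@[.0445,-.0945+.063*i]+t
move_ptp([*g,.15],q); movel([*g,.10],q,speed=.1); off=g-np.array(read_eef_pos())[:2]; b=g+off
movel([*b,.064],q,speed=.08); f0=read_ft_force()[2]; print("off",off,f0)
z=.0615
while z>.0535:
    movel([*b,z],q,speed=.03); f=read_ft_force()[2]-f0
    print(round(z,4),np.array(read_eef_pos()),round(f,2))
    if f>12 and z<.0575: break
    z-=.0015
pause(.2); movel([*b,.15],q,speed=.15)
v=R@[.115,0]+t
move_ptp([*v,.28],q)
im=read_camera("wrist");cv2.imwrite(f"pics/after{i}.png",cv2.resize(im[60:160,160:480,::-1],None,fx=2.5,fy=2.5))
print(read_time_s(),read_ft_force())
E
python3 f.py 3
```

```text
off [-0.0007  0.0004] 0.08542246204377615
0.0615 [ 0.5412 -0.0778  0.0617] -0.62
0.06 [ 0.5416 -0.0778  0.0606] 3.98
0.0585 [ 0.5403 -0.0777  0.0581] 0.34
0.057 [ 0.5406 -0.0778  0.0572] 4.75
0.0555 [ 0.5406 -0.0779  0.057 ] 14.96
16.625 [-0.9908  0.3197 -0.5397]
```

View pics/after3.png

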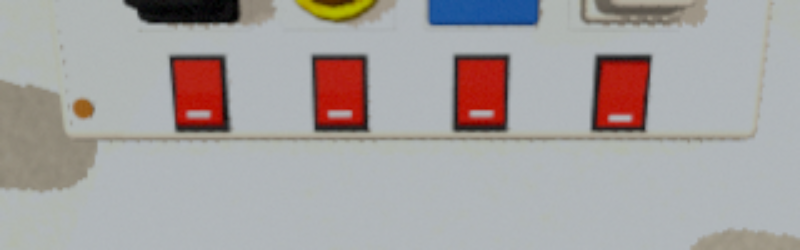

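The force trace shows the snap (4 N, then 0.3 N, then a hard stop). In the picture the white line on rocker 3 (620,118) has moved outward while the other three stay at row 113. Now the router's rocker 0.

```bash
python3 f.py 0
```

```text
off [-0.0001  0.    ] 0.5112504496579675
0.0615 [ 0.6039 -0.2566  0.0616] 0.16
0.06 [ 0.6044 -0.2567  0.0607] 3.23
0.0585 [ 0.6035 -0.2564  0.058 ] -0.65
0.057 [ 0.6036 -0.2567  0.0572] 4.36
0.0555 [ 0.6037 -0.2568  0.0571] 10.65
0.054 [ 0.6037 -0.2568  0.057 ] 17.16
21.8833 [-1.3719 -0.9906 -0.1849]
```

View pics/after0.png

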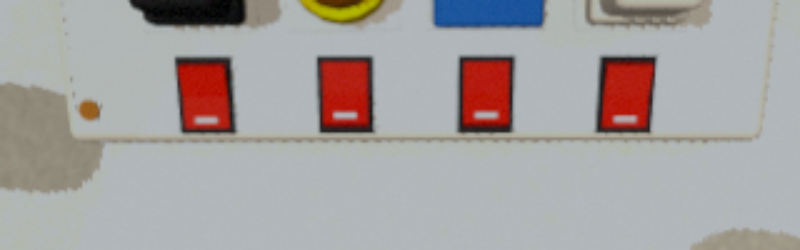

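The white lines on rockers 0 and 3 are now at rows 120 and 119, pressed on. Rockers 1 and 2 stay at row 115, off. The arm is clear, so I'm handing in.

```bash
python3 -c "
from bench import *
print(sign_off())"
```

```text
the job is handed in; nothing more can be done
None
```

I handed the job in at about 22 s of the 48 s allowed: UPS button held down for over a second and released, then the fibre adapter's rocker pressed on, then the router's, with the other two still off in the last picture; the sign-off gave no verdict.

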